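# Dial the tool case's thumbwheel lock

## Robot

A 6-joint arm with a two-finger parallel gripper is mounted at the origin on the work surface; the furniture and walls round the work are solid. World frame = base frame: x ahead of the robot, y to its left, z up, the work surface at z = 0. Lengths are in m, angles in rad, forces in N, time in s.
With the tool pointing down it reaches from about 0.25 to 0.725 m from the base axis. Payload 4 kg.
Tool frame: the origin (TCP) lies between the finger pads; the fingertips stand 25 mm ahead of it and the grasp point (between the pads) lies 6 mm ahead of it; z points along the fingers, y is the direction in which the jaws open and shut (so a half turn about z gives the same grasp; the last joint's range is limited). The gripper opens to 85 mm and grips with 20 to 120 N. Pads are 22 mm wide; open, the fingers measure 114 mm over their backs; the gripper's body (76 mm by 85 mm) begins 54 mm behind the grasp point. The pads swing forward as they close: fully open they stand 13 mm farther back than shut.
Start: joints at [1.342, 0.241, 0.005, 1.335, 0, 1.571], TCP at [0.113, 0.487, 0.256] pointing down, gripper open.
Joint ranges: [-2.72, 2.72], [-1.05, 1.87], [-1.09, 1.28], [-1.99, 2.15], [-1.42, 1.44], [-3.14, 3.14]. Speed limits (rad/s): [2.79, 2.79, 3.14, 3.14, 3.14, 3.14].

## Interface

Orientations are given as [roll, pitch, yaw] about the fixed x, y, z axes, in that order (R = Rz(yaw) Ry(pitch) Rx(roll)).
In Python, from workcell import ctrl, grip, eyes, ticket gives the robot as it stands. Calls block until the motion is done:
- ctrl.move_pose(position, orientation): joint-space move of the TCP to a pose.
- ctrl.line_to(position, ori=None, max_speed=0.15, until_force=None): straight line of the TCP; ori=None keeps the orientation; max_speed is the mean speed in m/s. With until_force (N) it stops when the force on the tool has changed by that much, and returns True; else False.
- ctrl.movej(angles): joint-space move.
- grip(opening): opening from 0.0 (shut) to 1.0 (fully open); the grip force is fixed at half the most; returns when the fingers have stopped.
- ctrl.pause(seconds).
- ctrl.solve_ik(position, orientation): joint angles nearest the present ones, or None.
- ctrl.state(): the state.
- eyes.grab_frame(name): name is "scene" or "top" or "wrist"; returns a dict with "image" (400x640x3 uint8, red, green, blue), "camera_matrix" (3x3 intrinsics, pixels), "R" (3x3) and "t" (3): a world point X has camera coordinates R X + t. Camera axes: x right, y down, z forward; pixel columns grow to the right and rows downward; lengths in m; the calibration is good to about 2 mm. A picture is of the moment at which its call begins. There is no depth.
A pose or a line that the arm cannot do raises ctrl.IKError and nothing moves.
- ticket.sign_off(): hands the job in, once; it reports no verdict.
The state is a dict: "time": time; "joint_positions": joint angles; "qd": joint speeds; "tau": joint torques, N m; "tcp_pos": TCP position; "ee_rot": TCP orientation; "force": force on the tool from outside, world axes, zero at the start; "torque": the same for the moment, N m; "gripper_width": opening from 0.0 (shut) to 1.0 (fully open).
Only numpy, scipy, OpenCV 4.12 (cv2) and the standard library are available. Lean on these libraries where they do the work, as an engineer would, in place of code of your own. Each camera call takes 0.05 s, during which the arm holds its last target.

## Task

Set the thumbwheel lock on top of the grey tool case to 1-3-2, read from left to right as the robot sees it: roll a wheel by its raised rib until the rib stands in line with the dots of its number (one dot: rib leaning toward the robot; two dots: upright; three dots: leaning away). The right-hand wheel already stands at 2, so roll only the left and the middle wheel, and leave the right one undisturbed.

Things in the scene. Friction and masses are not known exactly. Their poses are not given: they have to be found in the camera images.
- tool_case: grey case fixed to the bench, 150 x 270 mm, lid top 81 mm high; origin: underside centre, x away from the robot, y left, z up. Lock barrel on it along y, axis 92 mm up at x = 0 (plinth 84 mm wide, top 88 mm; barrel radius 28, end collars 31.5). Wheels at y = +60, 0, -60 mm. Dots on the barrel just left of each wheel mark its numbers: 1 near side, 2 on top, 3 far side
- wheel_left (a joint): left wheel (y = +60 mm), black, knurled, radius 33 mm, 21 mm wide, with a metal rib 21 mm wide, 10 mm thick, tip 66 mm from the axis: rib lean in rad, 0 upright (number 2), -0.70 toward the robot (1), +0.70 away, the case's +x (3); range -1 to 1, no clicks. Friction, 3 to 4 N at the rib, holds it where left. Starts between about 2 and 3, must go to 1
- wheel_middle (a joint): middle wheel (y = 0), same shape and friction as the left one: rib lean in rad, 0 upright (number 2), -0.70 toward the robot (1), +0.70 away, the case's +x (3); range -1 to 1, no clicks. Starts between about 1 and 2, must go to 3
- wheel_right (a joint): right wheel (y = -60 mm), same shape and friction as the left one: rib lean in rad, 0 upright (number 2), -0.70 toward the robot (1), +0.70 away, the case's +x (3); range -1 to 1, no clicks. Starts at 2 and must stay there

How it is judged:
By the outcome, as a careful person would: the job done as asked, in the order asked, and still so for the second after the job is handed in, with the robot touching nothing.
It also fails if it takes over 48 s, if anything falls off the work surface, if the arm or the gripper's body presses on something with over 40 N, if the wrist force passes 120 N, or if a joint passes its speed limit or range.

## Working session

There is one attempt and no reset: what is moved stays moved. The work goes in short steps, each a Python script; the robot and the scene stay as the last script left them, time stands still between calls to the robot, and variables do not carry over. Pictures are saved under pics/ and viewed, and the job is handed in when it is done.

```bash
ls; mkdir -p pics; python3 - <<'E'
from workcell import ctrl, grip, eyes, ticket
import cv2,numpy as np
for n in ["scene","top","wrist"]:
    f=eyes.grab_frame(n); cv2.imwrite(f"pics/{n}0.png",f["image"][:,:,::-1])
    C=-f["R"].T@f["t"]; print(n,C.round(3),f["R"].round(3).tolist(),f["camera_matrix"].round(1).tolist())
    np.savez(f"{n}0.npz",**f)
s=ctrl.state();print(s)
E
```

```text
pics
scene [ 0.055 -0.328  0.658] [[0.548, -0.837, 0.005], [-0.568, -0.376, -0.732], [0.615, 0.399, -0.681]] [[512.5, 0.0, 323.3], [0.0, 512.5, 206.5], [0.0, 0.0, 1.0]]
top [0.471 0.035 0.928] [[-0.007, -1.0, 0.015], [-0.991, 0.005, -0.13], [0.13, -0.016, -0.991]] [[411.0, 0.0, 318.9], [0.0, 411.0, 204.7], [0.0, 0.0, 1.0]]
wrist [0.044 0.501 0.373] [[0.226, 0.974, -0.003], [0.935, -0.216, 0.281], [0.273, -0.066, -0.96]] [[350.6, 0.0, 318.7], [0.0, 350.6, 201.7], [0.0, 0.0, 1.0]]
{'time': 0.15, 'joint_positions': array([ 1.34196342e+00,  2.41241349e-01,  4.04146620e-03,  1.33520230e+00,
       -1.94963593e-05,  1.57078341e+00]), 'qd': array([-0.00067973, -0.00110027,  0.00415923, -0.00038687,  0.00130605,
        0.00101913]), 'tau': array([-3.73215835e-04, -3.72634184e+01,  2.52638716e+01,  1.23480731e-02,
       -6.53031020e-05, -1.41746045e-05]), 'tcp_pos': array([0.11332684, 0.4865398 , 0.25561969]), 'ee_rot': array([-3.13998680e+00,  1.94755959e-05,  2.91277269e+00]), 'force': array([0.04573088, 0.18903421, 0.38063271]), 'torque': array([-0.01414692, -0.00746048, -0.01349753]), 'gripper_width': 0.9945788857106057}
```

View pics/scene0.png

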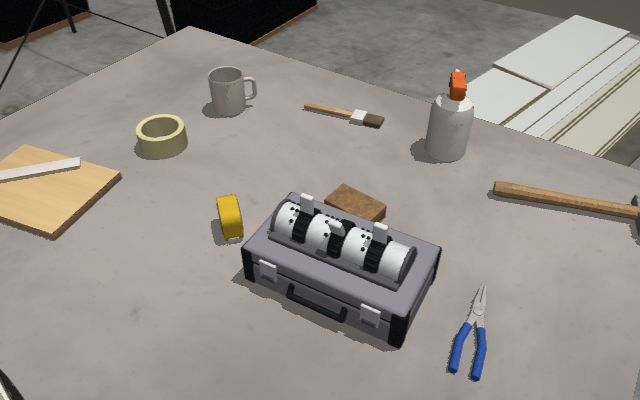

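View pics/top0.png

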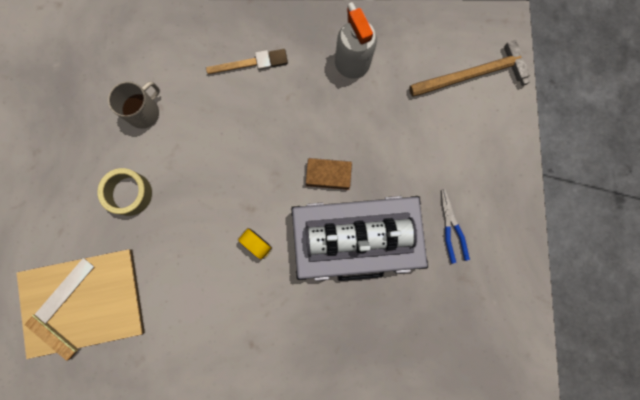

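The scene view shows the case at about (345,260). In the top view the lid corners are near (292,206), (422,197), (427,268) and (298,279), and the barrel runs from x=308 to x=413 px. I'll enlarge both.

```bash
python3 - <<'E'
import cv2,numpy as np
a=cv2.imread("pics/top0.png")[185:290,280:440]; b=cv2.imread("pics/scene0.png")[180:300,240:440]
cv2.imwrite("pics/t0z.png",cv2.resize(a,None,fx=5,fy=5,interpolation=cv2.INTER_CUBIC)); cv2.imwrite("pics/s0z.png",cv2.resize(b,None,fx=4,fy=4,interpolation=cv2.INTER_CUBIC))
E
```

```text
(no output)
```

View pics/t0z.png

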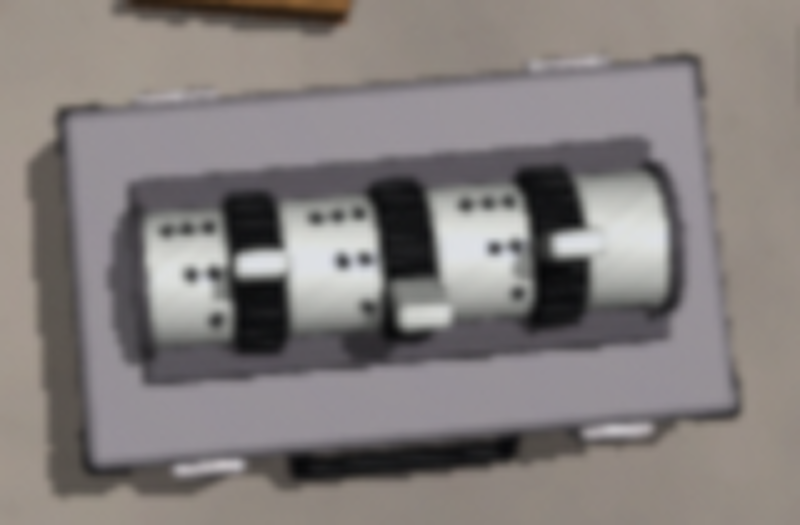

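View pics/s0z.png

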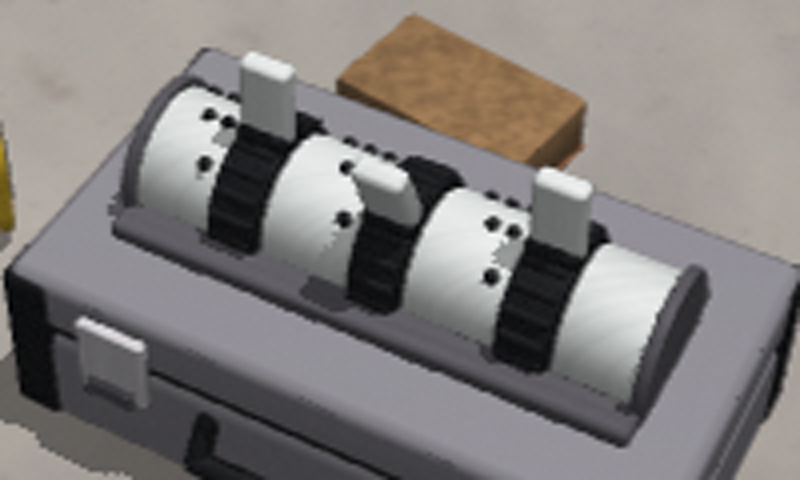

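The zooms show the lid corners at zoom px (63,110), (698,58), (738,412) and (92,470). The left rib tip is at (260,263), almost upright. The middle tip is at (425,315), leaning near. The right tip is at (577,242).

```bash
cat > h.py <<'E'
import numpy as np
def ray(f,uv):
    d=np.linalg.inv(f["camera_matrix"])@np.array([*uv,1.]); return -f["R"].T@f["t"], f["R"].T@d
def onz(f,uv,z):
    C,d=ray(f,uv); return C+d*(z-C[2])/d[2]
def lean(f,uv,T,y,r=.066):
    # pixel of the rib tip centre -> lean, ray on the plane y (case frame); direction from axis
    C,d=ray(f,uv); R,o=T
    Cc=R.T@(C-o); dc=R.T@d
    # intersect with cylinder radius r about axis (x=0,z=.092): first hit
    a=dc[0]**2+dc[2]**2; b=2*(Cc[0]*dc[0]+(Cc[2]-.092)*dc[2]); c=Cc[0]**2+(Cc[2]-.092)**2-r*r
    D=b*b-4*a*c
    if D<0: return None
    P=Cc+dc*(-b-np.sqrt(D))/2/a
    return np.arctan2(P[0],P[2]-.092),P
E
python3 - <<'E'
from h import *
f=dict(np.load("top0.npz")); g=dict(np.load("scene0.npz"))
zt=lambda p:((p[0]+.5)/5-.5+280,(p[1]+.5)/5-.5+185)
zs=lambda p:((p[0]+.5)/4-.5+240,(p[1]+.5)/4-.5+180)
P=np.array([onz(f,zt(p),.081) for p in [(63,110),(698,58),(738,412),(92,470)]])
print(P.round(4)); print([np.linalg.norm(P[i]-P[(i+1)%4]).round(4) for i in range(4)])
ey=(P[0]-P[1]+P[3]-P[2]); yaw=np.arctan2(-ey[0],ey[1]); ex=(P[0]+P[1]-P[2]-P[3]); print(yaw,np.arctan2(ex[1],ex[0]))
o=P.mean(0); o[2]=0; print(o)
S=np.array([onz(g,zs(p),.081) for p in [(205,48),(8,268)]]);print("scene corners FL,NL",S.round(4))
c,s=np.cos(yaw),np.sin(yaw); T=(np.array([[c,-s,0],[s,c,0],[0,0,1]]),o)
np.savez("T.npz",R=T[0],o=o,yaw=yaw)
for n,p in [("L",(260,263)),("M",(425,315)),("R",(577,242))]: print(n,lean(f,zt(p),T,0))
for n,p in [("L",(268,67)),("M",(385,178)),("R",(565,182))]: print("s",n,lean(g,zs(p),T,0))
E
```

```text
[[ 0.5783  0.0771  0.081 ]
 [ 0.599  -0.1885  0.081 ]
 [ 0.4523 -0.1993  0.081 ]
 [ 0.4308  0.0651  0.081 ]]
[np.float64(0.2664), np.float64(0.147), np.float64(0.2652), np.float64(0.1479)]
0.07945980691930228 0.07757284604601161
[ 0.51510229 -0.0613957   0.        ]
scene corners FL,NL [[0.5766 0.0765 0.081 ]
 [0.4321 0.0646 0.081 ]]
L (np.float64(0.00228260258121171), array([1.50651640e-04, 6.10432070e-02, 1.57999828e-01]))
M (np.float64(-0.3778109566344254), array([-0.02434652,  0.00072412,  0.15334531]))
R (np.float64(-0.03255681322164619), array([-0.00214837, -0.0584445 ,  0.15796502]))
s L (np.float64(0.010937244090261325), array([0.00072184, 0.0586931 , 0.15799605]))
s M (np.float64(-0.39035897217247784), array([-0.02511435, -0.00328384,  0.15303499]))
s R (np.float64(-0.019150383555511952), array([-0.00126385, -0.06080159,  0.1579879 ]))
```

The pose agrees between the two views. Ribs read left ≈ +0.03, middle ≈ -0.37 and right ≈ 0, once a bias of about -0.025 rad from x is removed. My plan is to grip each rib, with the jaws along the case's x axis, and carry it along its arc. First I'll check IK.

```bash
cat >> h.py <<'E'
from scipy.spatial.transform import Rotation as Rot
_T=np.load("T.npz"); RC=_T["R"]; OC=_T["o"]+RC@np.array([-.0015,0,0])
def pose(y,th,rg=.057,flip=1,off=0.,tilt=None):
    """TCP pose: grasp point at radius rg on lean th of the wheel at case y; off = shift along tangent; tool tilt"""
    tl=th if tilt is None else tilt
    rad=np.array([np.sin(th),0,np.cos(th)]); tan=np.array([np.cos(th),0,-np.sin(th)])
    u=np.array([np.sin(tl),0,np.cos(tl)]); ty=np.array([np.cos(tl),0,-np.sin(tl)])*flip
    z=-u; x=np.cross(ty,z)
    M=RC@np.column_stack([x,ty,z])
    g=OC+RC@(np.array([0,y,.092])+rg*rad+off*tan)
    return g-.006*M[:,2], Rot.from_matrix(M).as_euler("xyz")
E
python3 - <<'E'
from h import *
from workcell import ctrl
for fl in (1,-1):
  for y,ths in((.06,(0.03,-.35,-.7)),(0,(-.37,0,.35,.5,.6,.7))):
    for th in ths:
      for rg in (.057,.10):
        p,o=pose(y,th,rg,fl); q=ctrl.solve_ik(p,o); print(fl,y,th,rg,None if q is None else np.round(q,2))
E
```

```text
1 0.06 0.03 0.057 [-0.    0.35 -0.12  1.13 -0.    1.49]
1 0.06 0.03 0.1 [-0.    0.32 -0.04  1.24 -0.    1.49]
1 0.06 -0.35 0.057 [-0.03  0.07 -0.56  0.59  0.04  1.47]
1 0.06 -0.35 0.1 [-0.03 -0.   -0.52  0.71  0.04  1.47]
1 0.06 -0.7 0.057 [-0.07 -0.05 -0.95 -0.03  0.09  1.46]
1 0.06 -0.7 0.1 [-0.08 -0.19 -0.94  0.13  0.1   1.45]
1 0 -0.37 0.057 [-0.18  0.09 -0.55  0.57  0.09  1.33]
1 0 -0.37 0.1 [-0.19  0.01 -0.52  0.69  0.1   1.32]
1 0 0 0.057 [-0.12  0.34 -0.13  1.1   0.    1.37]
1 0 0 0.1 [-0.12  0.31 -0.06  1.2   0.    1.37]
1 0 0.35 0.057 [-0.08  0.64  0.29  1.57 -0.06  1.42]
1 0 0.35 0.1 [-0.08  0.65  0.41  1.68 -0.05  1.42]
1 0 0.5 0.057 [-0.07  0.79  0.49  1.77 -0.07  1.44]
1 0 0.5 0.1 [-0.07  0.82  0.65  1.89 -0.07  1.44]
1 0 0.6 0.057 [-0.07  0.89  0.63  1.91 -0.08  1.45]
1 0 0.6 0.1 [-0.06  0.94  0.82  2.05 -0.08  1.45]
1 0 0.7 0.057 [-0.06  1.    0.78  2.05 -0.09  1.46]
1 0 0.7 0.1 None
-1 0.06 0.03 0.057 [-0.    0.35 -0.12  1.13 -0.   -1.65]
-1 0.06 0.03 0.1 [-0.    0.32 -0.04  1.24 -0.   -1.65]
-1 0.06 -0.35 0.057 [-0.03  0.07 -0.56  0.59  0.04 -1.67]
-1 0.06 -0.35 0.1 [-0.03 -0.   -0.52  0.71  0.04 -1.68]
-1 0.06 -0.7 0.057 [-0.07 -0.05 -0.95 -0.03  0.09 -1.68]
-1 0.06 -0.7 0.1 [-0.08 -0.19 -0.94  0.13  0.1  -1.69]
-1 0 -0.37 0.057 [-0.18  0.09 -0.55  0.57  0.09 -1.81]
-1 0 -0.37 0.1 [-0.19  0.01 -0.52  0.69  0.1  -1.82]
-1 0 0 0.057 [-0.12  0.34 -0.13  1.1   0.   -1.77]
-1 0 0 0.1 [-0.12  0.31 -0.06  1.2   0.   -1.77]
-1 0 0.35 0.057 [-0.08  0.64  0.29  1.57 -0.06 -1.72]
-1 0 0.35 0.1 [-0.08  0.65  0.41  1.68 -0.05 -1.72]
-1 0 0.5 0.057 [-0.07  0.79  0.49  1.77 -0.07 -1.7 ]
-1 0 0.5 0.1 [-0.07  0.82  0.65  1.89 -0.07 -1.7 ]
-1 0 0.6 0.057 [-0.07  0.89  0.63  1.91 -0.08 -1.69]
-1 0 0.6 0.1 [-0.06  0.94  0.82  2.05 -0.08 -1.69]
-1 0 0.7 0.057 [-0.06  1.    0.78  2.05 -0.09 -1.68]
-1 0 0.7 0.1 None
```

```bash
python3 - <<'E'
from h import *
from workcell import ctrl,grip
import time
def st(m):
    s=ctrl.state(); print(m,round(s["time"],2),"F",s["force"].round(1),"w",round(s["gripper_width"],3))
p,o=pose(.06,.03,.13); ctrl.move_pose(p,o); st("above")
grip(.6); st("open")
p,o=pose(.06,.03,.058); print(ctrl.line_to(p,o,max_speed=.1,until_force=12)); st("down")
print(np.abs(ctrl.state()["tcp_pos"]-p).max())
grip(0); st("gripped")
for th in np.linspace(.03,-.70,6)[1:]:
    p,o=pose(.06,th,.058); ctrl.line_to(p,o,max_speed=.06); st(f"{th:.2f}")
E
```

```text
above 2.41 F [-0.3  0.3  0.4] w 0.999
open 2.84 F [ 0.1 -0.6 -0.1] w 0.597
False
down 3.71 F [-0.5  0.2 -0.1] w 0.601
0.000556650351046184
gripped 4.16 F [2.4 0.4 0.3] w 0.105
-0.12 4.47 F [ 5.8 -0.6 -3.5] w 0.104
-0.26 4.78 F [ 5.1  1.  -6.2] w 0.105
-0.41 5.12 F [ 7.3  0.1 -6.4] w 0.101
-0.55 5.47 F [ 9.   0.5 -7.5] w 0.102
-0.70 5.86 F [ 8.8 -0.  -5.8] w 0.1
```

```bash
python3 - <<'E'
from h import *
from workcell import ctrl,grip,eyes
import cv2
def st(m):
    s=ctrl.state(); print(m,round(s["time"],2),"F",s["force"].round(1),"w",round(s["gripper_width"],3))
ctrl.pause(.3); st("hold")
grip(.5); st("rel")
p,o=pose(.06,-.7,.13); ctrl.line_to(p,o,max_speed=.15)
p,o=pose(0.0,-.37,.15); ctrl.move_pose(p,o); st("up")
for n in ["scene","top","wrist"]:
    f=eyes.grab_frame(n); np.savez(f"{n}1.npz",**f); im=f["image"][:,:,::-1]
    if n=="wrist": cv2.imwrite("pics/wrist1.png",im)
    if n=="scene": cv2.imwrite("pics/s1z.png",cv2.resize(im[180:300,240:440],None,fx=4,fy=4,interpolation=cv2.INTER_CUBIC))
E
```

```text
hold 6.16 F [ 7.5 -0.  -5.9] w 0.102
rel 6.58 F [ 0.5  0.2 -0.3] w 0.504
up 7.83 F [ 0.  -0.8 -0.6] w 0.496
```

View pics/wrist1.png

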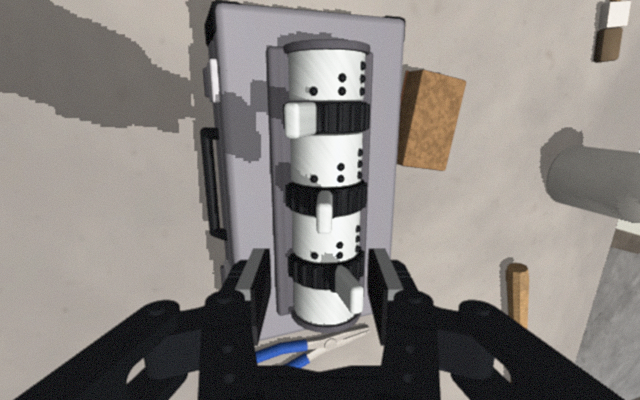

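View pics/s1z.png

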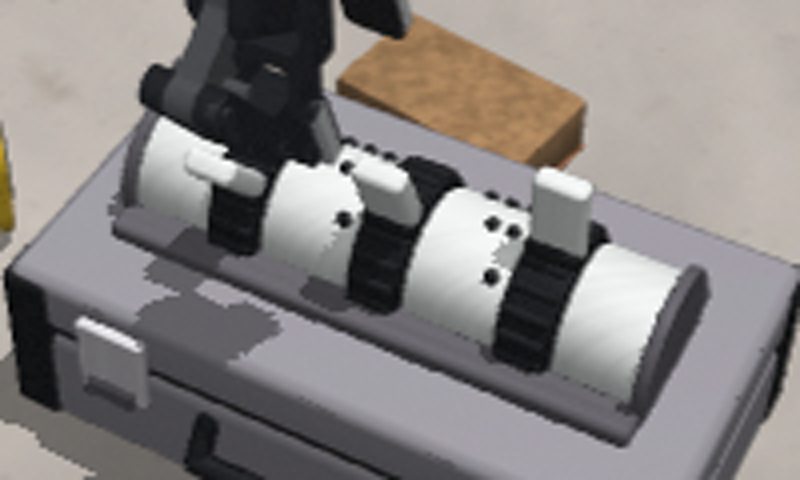

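The left rib at wrist (300,120) now leans near, level with its one dot. The middle rib at (323,210) and the right rib are untouched. Now the middle wheel.

```bash
python3 - <<'E'
from h import *
from workcell import ctrl,grip,eyes
import cv2
def st(m):
    s=ctrl.state(); print(m,round(s["time"],2),"F",s["force"].round(1),"w",round(s["gripper_width"],3))
p,o=pose(0,-.36,.058); print(ctrl.line_to(p,o,max_speed=.1,until_force=12)); st("down")
grip(0); st("gripped")
for th in np.linspace(-.36,.70,8)[1:]:
    p,o=pose(0,th,.058); ctrl.line_to(p,o,max_speed=.06); st(f"{th:.2f}")
ctrl.pause(.3); st("hold")
for r in (.065,.07,.075,.08,.085,.09,.1,.12):
  print(r,[t for t in (.7,.65,.6,.55,.5,.4,.3) if ctrl.solve_ik(*pose(0,.7,r,tilt=t)) is not None])
E
```

```text
False
down 9.05 F [-0.4 -0.4  0.4] w 0.501
gripped 9.44 F [-0.2 -0.6  4.7] w 0.104
-0.21 9.77 F [-3.5 -0.3  8.9] w 0.105
-0.06 10.08 F [-1.5  0.2  9.9] w 0.106
0.09 10.4 F [ 0.5  0.2 11.4] w 0.103
0.25 10.71 F [1.6 0.5 9.9] w 0.101
0.40 11.02 F [ 4.3  0.7 10.5] w 0.106
0.55 11.33 F [ 6.8  0.6 13.2] w 0.102
0.70 11.68 F [ 9.8  0.6 11.7] w 0.104
hold 11.97 F [10.3  2.5 10. ] w 0.104
0.065 [0.7, 0.65, 0.6, 0.55, 0.5, 0.4, 0.3]
0.07 [0.7, 0.65, 0.6, 0.55, 0.5, 0.4, 0.3]
0.075 [0.7, 0.65, 0.6, 0.55, 0.5, 0.4, 0.3]
0.08 [0.7, 0.65, 0.6, 0.55, 0.5, 0.4, 0.3]
0.085 [0.65, 0.6, 0.55, 0.5, 0.4, 0.3]
0.09 [0.65, 0.6, 0.55, 0.5, 0.4, 0.3]
0.1 [0.65, 0.6, 0.55, 0.5, 0.4, 0.3]
0.12 [0.6, 0.55, 0.5, 0.4, 0.3]
```

```bash
python3 - <<'E'
from h import *
from workcell import ctrl,grip,eyes
import cv2
def st(m):
    s=ctrl.state(); print(m,round(s["time"],2),"F",s["force"].round(1),"w",round(s["gripper_width"],3))
grip(.5); st("rel")
for r,t in((.08,.7),(.1,.62),(.125,.55)):
    ctrl.line_to(*pose(0,.7,r,tilt=t),max_speed=.12); st(r)
ctrl.line_to(*pose(0,.0,.2),max_speed=.25)
ctrl.movej([1.342,.241,.005,1.335,0,1.571]); st("park")
for n in ["scene","top"]:
    f=eyes.grab_frame(n); np.savez(f"{n}2.npz",**f); im=f["image"][:,:,::-1]
    if n=="top": cv2.imwrite("pics/t2z.png",cv2.resize(im[185:290,280:440],None,fx=5,fy=5,interpolation=cv2.INTER_CUBIC))
    if n=="scene": cv2.imwrite("pics/s2z.png",cv2.resize(im[180:300,240:440],None,fx=4,fy=4,interpolation=cv2.INTER_CUBIC))
E
```

```text
rel 12.4 F [0.7 0.3 0.1] w 0.503
0.08 12.73 F [-0.2  0.3 -0.4] w 0.502
0.1 13.05 F [ 0.5 -0.3  0.4] w 0.499
0.125 13.41 F [ 0.2 -0.7  0.7] w 0.494
park 16.93 F [-0.5 -1.  -0.1] w 0.499
```

View pics/t2z.png

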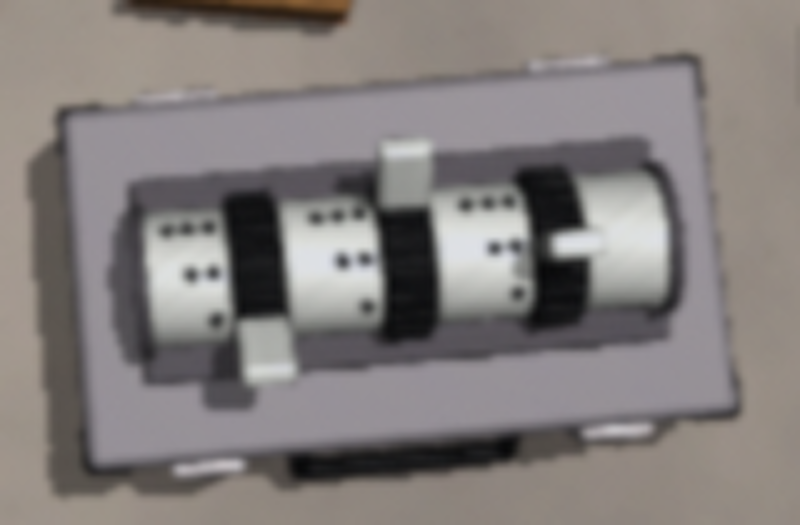

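View pics/s2z.png

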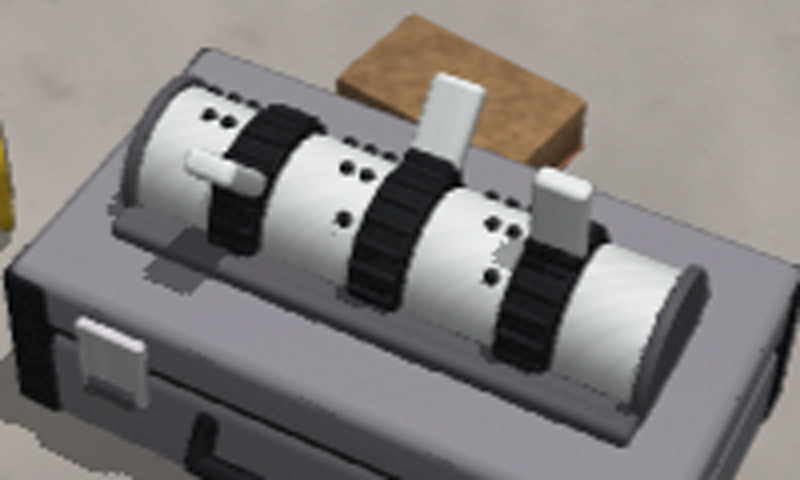

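Both top and scene views show the ribs at the right dots: left rib tip end near top zoom (270,370), middle tip near (407,146), right (577,242) unchanged. To quantify this, I'll compare the end-face centres and extreme edges against projections.

```bash
python3 - <<'E'
from h import *
import cv2
f=dict(np.load("top2.npz")); g=dict(np.load("scene2.npz")); f0=dict(np.load("top0.npz"))
def pj(f,P):
    c=f["R"]@(OC+RC@P)+f["t"]; u=f["camera_matrix"]@c; return u[:2]/u[2]
def ext(y,th,f):
    out=[]
    for s in(-.005,.005):
        P=np.array([.066*np.sin(th)+s*np.cos(th),y,.092+.066*np.cos(th)-s*np.sin(th)]); out.append(pj(f,P))
    return out
for n,y,ths in(("L",.06,(-.64,-.7,-.76)),("M",0,(.64,.7,.76)),("R",-.06,(0.,.03))):
    for th in ths:
        print(n,th,"top near/far edge",*[e.round(2) for e in ext(y,th,f)],"scene",*[e.round(2) for e in ext(y,th,g)])
# sub-pixel column profiles of intensity in the top view through each rib
for n,c,r in(("L",(331,334),range(244,266)),("M",(359,363),range(208,232)),("R",(394,397),range(226,242))):
    pr=f["image"][:,c[0]:c[1]].mean((1,2)); print(n,[(k,int(pr[k])) for k in r])
E
```

```text
L -0.64 top near/far edge [333.9  261.31] [333.67 257.05] scene [290.05 223.08] [292.8  216.66]
L -0.7 top near/far edge [333.96 262.84] [333.77 258.8 ] scene [289.06 225.67] [291.67 219.17]
L -0.76 top near/far edge [334.02 264.28] [333.86 260.47] scene [288.14 228.28] [290.59 221.73]
M 0.64 top near/far edge [361.57 217.12] [360.79 213.3 ] scene [352.33 201.17] [354.53 200.96]
M 0.7 top near/far edge [361.26 215.53] [360.48 211.96] scene [353.24 200.97] [355.3  201.14]
M 0.76 top near/far edge [360.95 214.04] [360.17 210.73] scene [354.1  200.92] [356.01 201.47]
R 0.0 top near/far edge [396.08 235.24] [395.49 229.94] scene [378.79 227.28] [381.74 222.79]
R 0.03 top near/far edge [395.98 234.18] [395.36 228.9 ] scene [379.39 226.32] [382.31 222.01]
L [(244, 24), (245, 20), (246, 21), (247, 38), (248, 86), (249, 143), (250, 166), (251, 170), (252, 171), (253, 171), (254, 172), (255, 173), (256, 174), (257, 182), (258, 204), (259, 207), (260, 186), (261, 161), (262, 143), (263, 138), (264, 139), (265, 140)]
M [(208, 151), (209, 151), (210, 151), (211, 149), (212, 149), (213, 176), (214, 201), (215, 208), (216, 181), (217, 157), (218, 150), (219, 149), (220, 149), (221, 148), (222, 147), (223, 147), (224, 146), (225, 134), (226, 89), (227, 45), (228, 24), (229, 19), (230, 21), (231, 23)]
R [(226, 61), (227, 52), (228, 47), (229, 42), (230, 80), (231, 160), (232, 208), (233, 222), (234, 217), (235, 184), (236, 111), (237, 45), (238, 29), (239, 24), (240, 20), (241, 21)]
```

The raw readings are about -0.64 and +0.66, both slightly short, and calibration error is about the same size. The dots give a local reference, so I'll use their centroids to correct the axis position.

```bash
python3 - <<'E'
from h import *
import h,cv2
from scipy.optimize import least_squares
f=dict(np.load("top2.npz")); g=dict(np.load("scene2.npz"))
def blobs(f,x0,y0,x1,y1,k):
    im=f["image"][y0:y1,x0:x1].astype(np.uint8); G=cv2.resize(cv2.cvtColor(im,cv2.COLOR_RGB2GRAY),None,fx=k,fy=k,interpolation=cv2.INTER_CUBIC)
    G=cv2.morphologyEx(G,cv2.MORPH_BLACKHAT,cv2.getStructuringElement(cv2.MORPH_ELLIPSE,(5*k,5*k)))
    n,l,s,c=cv2.connectedComponentsWithStats((G>60).astype(np.uint8))
    return [(round((c[i][0]+.5)/k-.5+x0,2),round((c[i][1]+.5)/k-.5+y0,2),int(s[i][4])) for i in range(1,n) if s[i][4]>k*k]
T=(RC,OC)
for nm,F,b in(("top",f,(305,220,420,265)),("scene",g,(280,195,400,265))):
    print(nm)
    for u,v,a in blobs(F,*b,6):
        L=lean(F,(u,v),T,0,.028)
        if L: print((u,v),a,"ang %.3f y %.4f"%(L[0],L[1][1]))
E
```

```text
top
(np.float64(414.16), np.float64(233.09)) 1500 ang -0.084 y -0.1040
(np.float64(372.73), np.float64(225.49)) 58 ang 0.801 y -0.0252
(np.float64(342.79), np.float64(228.09)) 47 ang 0.795 y 0.0349
(np.float64(387.31), np.float64(233.29)) 137 ang 0.063 y -0.0510
(np.float64(378.53), np.float64(234.2)) 213 ang 0.052 y -0.0336
(np.float64(382.39), np.float64(233.74)) 97 ang 0.061 y -0.0413
(np.float64(352.39), np.float64(236.35)) 196 ang 0.059 y 0.0182
(np.float64(348.09), np.float64(236.8)) 229 ang 0.053 y 0.0267
(np.float64(322.1), np.float64(239.12)) 183 ang 0.046 y 0.0781
(np.float64(317.77), np.float64(239.52)) 215 ang 0.044 y 0.0866
scene
(np.float64(279.93), np.float64(207.44)) 69 ang -0.111 y 0.1038
(np.float64(294.35), np.float64(209.19)) 1000 ang 0.158 y 0.0825
(np.float64(296.09), np.float64(218.41)) 193 ang -0.377 y 0.0706
(np.float64(326.34), np.float64(221.51)) 486 ang 0.160 y 0.0267
(np.float64(331.32), np.float64(223.34)) 515 ang 0.168 y 0.0184
(np.float64(289.22), np.float64(223.5)) 153 ang -0.774 y 0.0774
(np.float64(306.7), np.float64(226.2)) 374 ang -0.562 y 0.0495
(np.float64(293.03), np.float64(225.93)) 95 ang -0.820 y 0.0702
(np.float64(325.42), np.float64(234.4)) 552 ang -0.602 y 0.0172
(np.float64(362.71), np.float64(235.49)) 527 ang 0.165 y -0.0334
(np.float64(367.9), np.float64(237.43)) 465 ang 0.170 y -0.0417
(np.float64(388.33), np.float64(240.91)) 469 ang 0.782 y -0.0681
(np.float64(362.3), np.float64(248.9)) 598 ang -0.596 y -0.0427
```

```bash
python3 - <<'E'
from h import *
from scipy.optimize import least_squares,brentq
f=dict(np.load("top2.npz")); g=dict(np.load("scene2.npz"))
zt=lambda p:((p[0]+.5)/5-.5+280,(p[1]+.5)/5-.5+185)
zs=lambda p:((p[0]+.5)/4-.5+240,(p[1]+.5)/4-.5+180)
Dt={.7:[(168,231),(188,229),(207,227),(316,218),(337,216),(358,213),(465,205),(487,203),(509,201)],0:[(191,275),(214,272),(342,261),(365,259),(494,248),(516,246)],-.7:[(217,321),(368,307),(517,293)]}
Ds={0:[(208,115),(229,122),(347,167),(367,175),(492,223),(513,231)],-.7:[(205,163),(344,219),(491,277)]}
def proj(f,P,d):
    c=f["R"]@(OC+RC@(P+np.array([d[0],0,d[1]])))+f["t"]; u=f["camera_matrix"]@c; return u[:2]/u[2]
for nm,F,D,z in(("top",f,Dt,zt),("scene",g,Ds,zs)):
    L=[(a,z(p)) for a,ps in D.items() for p in ps]
    def res(d,each=False):
        r=[]
        for a,uv in L:
            q=lean(F,uv,(RC,OC+RC@np.array([d[0],0,d[1]])),0,.028)
            r.append((q[0]-a) if q else 1.)
        return np.array(r)
    s1=least_squares(lambda d:res([d[0],0]),[0.]); s2=least_squares(res,[0.,0.],x_scale=1e-3,diff_step=1e-3) if 0 else None
    print(nm,"dx only",s1.x,np.round(s1.fun,3))
    B=min(((np.sum(res([dx,dz])**2),dx,dz) for dx in np.arange(-.004,.0061,.0005) for dz in np.arange(-.005,.0051,.0005)))
    print(nm,"dx,dz",B,res(B[1:]).round(3))
    for d in ((s1.x[0],0),B[1:]):
        T=(RC,OC+RC@np.array([d[0],0,d[1]]))
        pts={"top":{"L":(333.8,259.2),"M":(360.8,214.6),"R":(395.8,233.3)},"scene":{"L":zs((205,165)),"M":zs((458,82)),"R":zs((565,182))}}[nm]
        print(d,{k:round(float(lean(F,p,T,0)[0]),3) for k,p in pts.items() if lean(F,p,T,0)})
E
```

```text
top dx only [0.00152213] [-0.003  0.003  0.01   0.005  0.009  0.033  0.011  0.013  0.016 -0.016
 -0.001 -0.001 -0.001 -0.002  0.    -0.048 -0.03  -0.009]
top dx,dz (np.float64(0.004883941038442043), np.float64(0.0014999999999999996), np.float64(0.001999999999999994)) [-0.009 -0.003  0.005 -0.001  0.003  0.027  0.005  0.008  0.01  -0.018
 -0.004 -0.004 -0.003 -0.004 -0.002 -0.049 -0.031 -0.01 ]
(np.float64(0.0015221283256386365), 0) {'L': -0.67, 'M': 0.634, 'R': -0.043}
(np.float64(0.0014999999999999996), np.float64(0.001999999999999994)) {'L': -0.669, 'M': 0.63, 'R': -0.044}
scene dx only [0.00417772] [-0.019 -0.     0.009  0.004  0.008  0.01   0.002 -0.01  -0.007]
scene dx,dz (np.float64(0.0006937667501194821), np.float64(0.0014999999999999996), np.float64(0.002999999999999993)) [-0.02  -0.001  0.008  0.004  0.008  0.009  0.005 -0.007 -0.004]
(np.float64(0.004177717068227571), 0) {'L': -0.713, 'M': 0.538, 'R': -0.058}
(np.float64(0.0014999999999999996), np.float64(0.002999999999999993)) {'L': -0.712, 'M': 0.522, 'R': -0.061}
```

The axis offset is uncertain by ±1.5 mm, which leaves ±0.03–0.05 rad. I want an oblique wrist-camera look along the barrel. In that view each rib's side face lies on a known y-plane, so its edge direction gives the lean whatever the offset.

```bash
python3 - <<'E'
from h import *
from workcell import ctrl
w=dict(np.load("wrist0.npz")); 
Rt=Rot.from_euler("xyz",[-3.13998680e+00,1.94755959e-05,2.91277269e+00]).as_matrix(); tp=np.array([0.11332684,0.4865398,0.25561969])
Cw=-w["R"].T@w["t"]; Rtc=Rt.T@w["R"].T; ptc=Rt.T@(Cw-tp); print(ptc.round(3),Rtc.round(2).tolist())
q0=ctrl.state()["joint_positions"]
out=[]
for b in (40,50,60,70):
  for dist in (.2,.25,.3):
    v=np.array([0,-np.sin(np.radians(b)),-np.cos(np.radians(b))])
    tgt=np.array([0,.03,.13])
    C=OC+RC@(tgt-dist*v)
    zc=RC@v
    for roll in range(0,360,15):
        x0=RC@np.array([1.,0,0]); y0=np.cross(zc,x0); a=np.radians(roll)
        xc=np.cos(a)*x0+np.sin(a)*y0; yc=np.cross(zc,xc)
        Rc=np.column_stack([xc,yc,zc]); M=Rc@Rtc.T; p=C-M@ptc
        if p[2]<.10: continue
        q=ctrl.solve_ik(p,Rot.from_matrix(M).as_euler("xyz"))
        if q is not None: out.append((b,dist,roll,np.round(p,3).tolist(),np.round(RC.T@(p+M[:,2]*.025-OC),3).tolist(),np.round(q,2).tolist()))
for o in out: print(o)
E
```

```text
[ 0.071 -0.001 -0.117] [[0.0, -0.96, -0.28], [1.0, 0.0, -0.0], [0.0, -0.28, 0.96]]
(40, 0.2, 0, [0.511, -0.015, 0.204], [0.002, 0.037, 0.181], [0.19, 0.32, -0.09, 1.21, -0.41, 1.69])
(40, 0.2, 15, [0.502, -0.015, 0.204], [-0.006, 0.037, 0.181], [0.2, 0.25, -0.19, 1.1, -0.43, 1.92])
(40, 0.2, 30, [0.494, -0.013, 0.202], [-0.013, 0.039, 0.179], [0.23, 0.2, -0.28, 1.01, -0.46, 2.17])
(40, 0.2, 45, [0.486, -0.01, 0.198], [-0.019, 0.042, 0.177], [0.27, 0.16, -0.36, 0.92, -0.52, 2.44])
(40, 0.2, 60, [0.48, -0.005, 0.194], [-0.023, 0.046, 0.173], [0.32, 0.15, -0.42, 0.86, -0.59, 2.72])
(40, 0.2, 75, [0.475, 0.001, 0.189], [-0.027, 0.051, 0.169], [0.37, 0.16, -0.46, 0.83, -0.66, 3.03])
(40, 0.2, 90, [0.473, 0.008, 0.183], [-0.028, 0.057, 0.164], [0.43, 0.2, -0.47, 0.83, -0.74, -2.93])
(40, 0.2, 105, [0.473, 0.015, 0.177], [-0.027, 0.062, 0.16], [0.47, 0.26, -0.44, 0.88, -0.81, -2.58])
(40, 0.2, 120, [0.476, 0.021, 0.171], [-0.025, 0.068, 0.155], [0.51, 0.34, -0.39, 0.96, -0.86, -2.23])
(40, 0.2, 135, [0.481, 0.028, 0.167], [-0.021, 0.072, 0.151], [0.53, 0.42, -0.31, 1.08, -0.89, -1.87])
(40,
[... 24841 characters left out ...]
])
(70, 0.3, 120, [0.467, 0.128, 0.172], [-0.025, 0.169, 0.167], [0.8, 0.86, -0.0, 1.86, -1.07, -1.35])
(70, 0.3, 135, [0.472, 0.131, 0.165], [-0.021, 0.171, 0.162], [0.79, 0.95, 0.07, 1.98, -1.05, -0.98])
(70, 0.3, 150, [0.479, 0.134, 0.16], [-0.015, 0.173, 0.157], [0.77, 1.02, 0.16, 2.09, -1.01, -0.65])
(70, 0.3, 300, [0.53, 0.122, 0.202], [0.025, 0.161, 0.191], [0.56, 0.94, 0.56, 2.11, -0.7, 1.53])
(70, 0.3, 315, [0.525, 0.119, 0.209], [0.021, 0.158, 0.197], [0.56, 0.86, 0.47, 2.01, -0.7, 1.72])
(70, 0.3, 330, [0.518, 0.117, 0.215], [0.015, 0.157, 0.201], [0.57, 0.78, 0.37, 1.91, -0.71, 1.92])
(70, 0.3, 345, [0.51, 0.115, 0.219], [0.009, 0.156, 0.204], [0.59, 0.7, 0.27, 1.8, -0.74, 2.13])
```

```bash
python3 - <<'E'
from h import *
from workcell import ctrl,eyes
import cv2
ctrl.movej([0.61,0.64,0.17,1.71,-0.77,2.35]); ctrl.pause(.2)
f=eyes.grab_frame("wrist"); np.savez("wrist3.npz",**f); im=f["image"][:,:,::-1]
cv2.imwrite("pics/wrist3.png",im); print(ctrl.state()["time"])
E
```

```text
19.2333
```

View pics/wrist3.png

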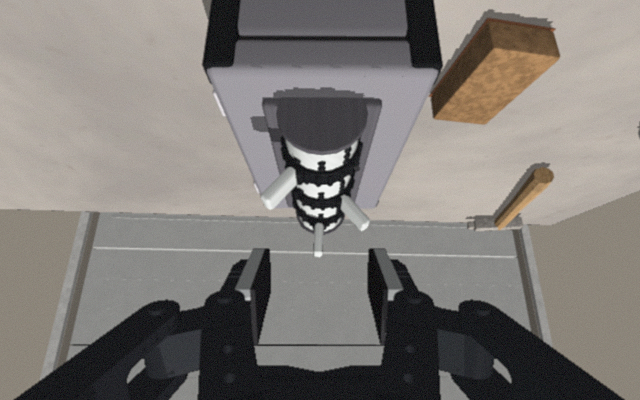

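This is the view I wanted, though upside down. The left rib is at (280,187), the middle at (354,213) and the right at (318,240). I'll zoom in.

```bash
python3 - <<'E'
import cv2
a=cv2.imread("pics/wrist3.png")[155:265,250:385]
cv2.imwrite("pics/w3z.png",cv2.resize(a,None,fx=5.4,fy=5.4,interpolation=cv2.INTER_CUBIC))
E
```

```text
(no output)
```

View pics/w3z.png

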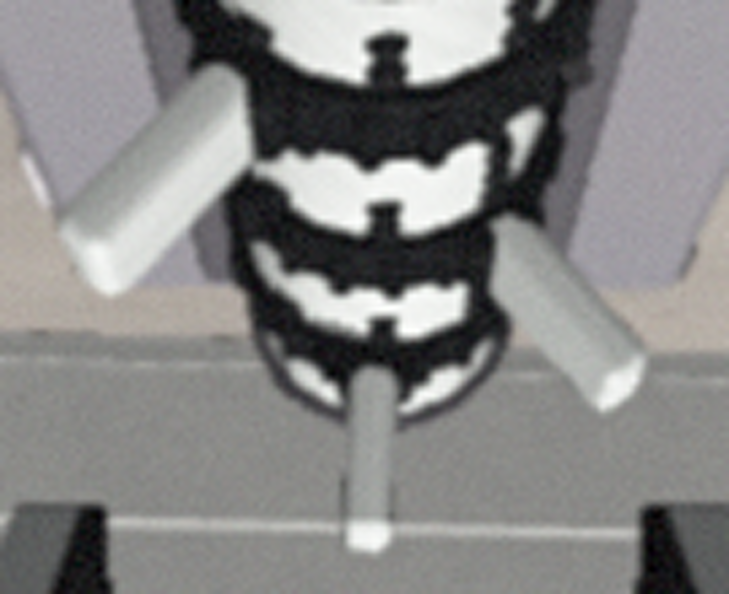

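```bash
cat > edge.py <<'E'
from h import *
import cv2
def refine(f,a,b,w=2.5,n=40):
    G=cv2.GaussianBlur(cv2.cvtColor(f["image"].astype(np.uint8),cv2.COLOR_RGB2GRAY).astype(np.float32),(0,0),.6)
    a=np.array(a);b=np.array(b); t=(b-a)/np.linalg.norm(b-a); nn=np.array([-t[1],t[0]])
    s=np.arange(-w,w+.01,.1); P=[]
    for k in np.linspace(.12,.88,n):
        c=a+k*(b-a); q=(c+s[:,None]*nn).astype(np.float32)
        v=cv2.remap(G,q[:,0].reshape(1,-1),q[:,1].reshape(1,-1),cv2.INTER_CUBIC)[0]
        g=np.abs(np.gradient(v)); i=g.argmax()
        if g[i]>1: P.append(c+s[i]*nn)
    L=cv2.fitLine(np.array(P,np.float32),cv2.DIST_HUBER,0,.01,.01).ravel()
    m=L[2:];d=L[:2]*np.sign(L[:2]@t); l=np.linalg.norm(b-a)/2
    return m-d*l,m+d*l,len(P),np.std([(p-m)@[-d[1],d[0]] for p in P])
def edge_lean(f,a,b,y):
    out=[]
    for p in(a,b):
        C,d=ray(f,p); Cc=RC.T@(C-OC); dc=RC.T@d; out.append(Cc+dc*(y-Cc[1])/dc[1])
    v=out[1]-out[0]; return np.arctan2(v[0],v[2]),out
E
python3 - <<'E'
from edge import *
f=dict(np.load("wrist3.npz"))
z=lambda p:((p[0]+.5)/5.4-.5+250,(p[1]+.5)/5.4-.5+155)
for n,y,a,b in(("L low",.0705,(205,68),(62,228)),("L up-sideface",.0705,(235,100),(95,240)),("M right",.0105,(525,220),(640,350)),("M left",.0105,(500,285),(598,408)),("R left",-.0495,(350,420),(348,530)),("R right",-.0495,(395,420),(390,530))):
    A,B,k,sd=refine(f,z(a),z(b)); L,o=edge_lean(f,A,B,y)
    L0,_=edge_lean(f,z(a),z(b),y)
    # distance of the rib mid-plane from axis, perpendicular offset of edge
    m=(o[0]+o[1])/2; off=m[0]*np.cos(L)-(m[2]-.092)*np.sin(L)
    print(n,"manual %.3f refined %.3f n %d sd %.2f perp-offset %.4f"%(L0,L,k,sd,off), o[1].round(4))
E
```

```text
L low manual -0.657 refined -0.726 n 30 sd 0.56 perp-offset -0.0009 [-0.0432  0.0705  0.1392]
L up-sideface manual -0.720 refined -0.696 n 40 sd 0.58 perp-offset 0.0051 [-0.0351  0.0705  0.142 ]
M right manual 0.681 refined 0.768 n 40 sd 0.92 perp-offset 0.0012 [0.0478 0.0105 0.1397]
M left manual 0.638 refined 0.744 n 36 sd 0.29 perp-offset -0.0112 [0.0402 0.0105 0.1523]
R left manual -0.008 refined -0.092 n 40 sd 0.45 perp-offset 0.0019 [-0.0043 -0.0495  0.1586]
R right manual -0.042 refined -0.026 n 40 sd 0.30 perp-offset 0.0050 [ 0.0033 -0.0495  0.1575]
```

The manual edges give left ≈ -0.69, middle ≈ +0.66 and right ≈ -0.02. The refined edges are too noisy to use. I'll take one closer look, since there's plenty of time.

```bash
python3 - <<'E'
from h import *
from workcell import ctrl,eyes
import cv2
s=ctrl.state()
v=RC@np.array([0,-np.sin(np.radians(70)),-np.cos(np.radians(70))])
ctrl.line_to(s["tcp_pos"]+.09*v,max_speed=.12,until_force=8); ctrl.pause(.2)
f=eyes.grab_frame("wrist"); np.savez("wrist4.npz",**f); im=f["image"][:,:,::-1]
print(ctrl.state()["time"],ctrl.state()["force"])
cv2.imwrite("pics/wrist4.png",cv2.resize(im[120:320,210:410],None,fx=3,fy=3,interpolation=cv2.INTER_CUBIC))
E
```

```text
20.375 [ 0.33431179  0.43502596 -0.67279805]
```

View pics/wrist4.png

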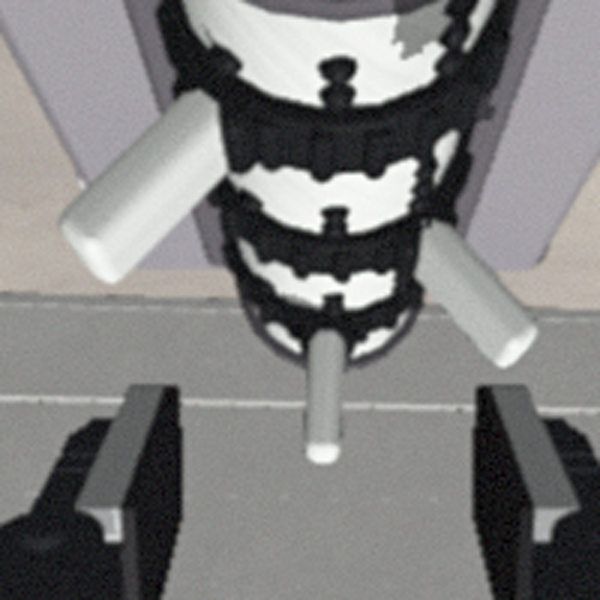

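```bash
python3 - <<'E'
from edge import *
f=dict(np.load("wrist4.npz"))
z=lambda p:((p[0]+.5)/3-.5+210,(p[1]+.5)/3-.5+120)
im=f["image"][:,:,::-1]
a=np.hstack([cv2.resize(im[145:220,225:295],(490,525),interpolation=cv2.INTER_CUBIC)[:, :400],cv2.resize(im[185:250,343:393],None,fx=8,fy=8,interpolation=cv2.INTER_CUBIC)[:520,:400].copy() if 0 else cv2.resize(im[190:250,345:395],(400,480),interpolation=cv2.INTER_CUBIC).repeat(1,0)[:480].__class__((525,400,3),dtype=np.uint8)*0 ]) if 0 else None
cv2.imwrite("pics/w4L.png",cv2.resize(im[145:220,225:295],None,fx=8,fy=8,interpolation=cv2.INTER_CUBIC))
cv2.imwrite("pics/w4M.png",cv2.resize(im[185:250,335:395],None,fx=8,fy=8,interpolation=cv2.INTER_CUBIC))
E
```

```text
(no output)
```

View pics/w4L.png

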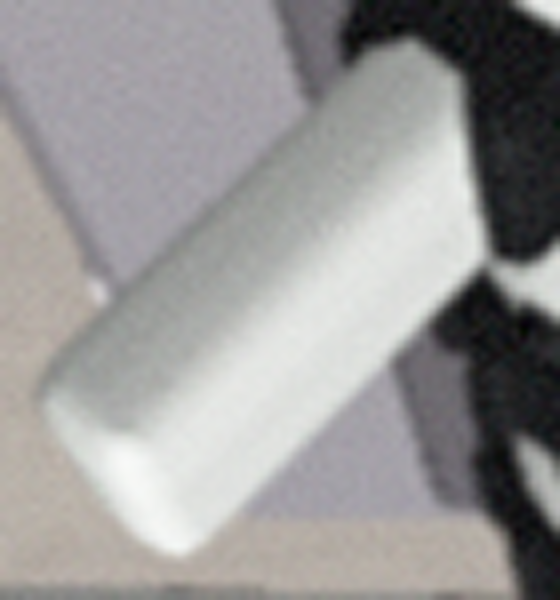

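View pics/w4M.png

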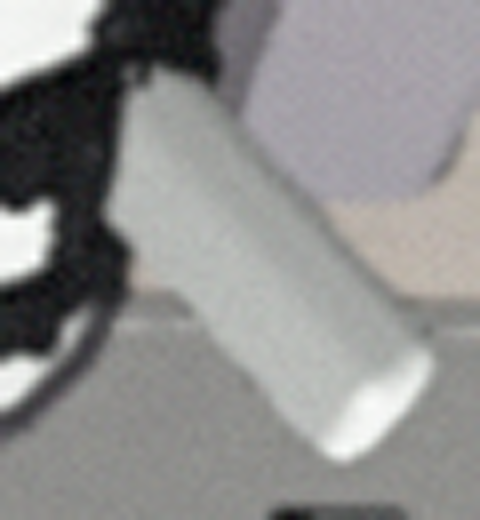

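```bash
python3 - <<'E'
from edge import *
f=dict(np.load("wrist4.npz"))
zl=lambda p:((p[0]+.5)/8-.5+225,(p[1]+.5)/8-.5+145)
zm=lambda p:((p[0]+.5)/8-.5+335,(p[1]+.5)/8-.5+185)
zr=lambda p:((p[0]+.5)/3-.5+210,(p[1]+.5)/3-.5+120)
for n,y,zz,a,b in(("L low",.0705,zl,(345,75),(62,365)),("L mid",.0705,zl,(462,85),(140,430)),("L up far",.0495,zl,(485,265),(205,545)),
 ("M right",.0105,zm,(215,85),(420,335)),("M left",.0105,zm,(165,275),(310,445)),("R left",-.0495,zr,(308,345),(306,450)),("R right",-.0495,zr,(344,345),(340,450))):
    L,o=edge_lean(f,zz(a),zz(b),y); m=(o[0]+o[1])/2; off=m[0]*np.cos(L)-(m[2]-.092)*np.sin(L)
    print(n,"%.3f off %.4f"%(L,off),o[1].round(4))
for n,y,zz,p in(("dots2 gap right",-.0405,zr,(333,302)),("dots2 mid",.0185,zr,(335,218)),):
    pass
for n,zz,p in(("R2",zr,(333,302)),("M2",zr,(335,213)),("L2",zr,(337,68))):
    q=lean(f,zz(p),(RC,OC),0,.028); print(n,q)
E
```

```text
L low -0.683 off -0.0023 [-0.0408  0.0705  0.1384]
L mid -0.669 off 0.0033 [-0.0358  0.0705  0.1426]
L up far -0.719 off 0.0067 [-0.0357  0.0495  0.143 ]
M right 0.634 off 0.0082 [0.0448 0.0105 0.1391]
M left 0.670 off -0.0070 [0.0355 0.0105 0.1481]
R left -0.007 off -0.0038 [-0.0043 -0.0495  0.1577]
R right -0.037 off 0.0070 [ 0.0046 -0.0495  0.1576]
R2 (np.float64(0.0917708162296553), array([ 0.00256598, -0.04095074,  0.11988218]))
M2 (np.float64(0.0865525918814462), array([0.00242045, 0.02357904, 0.11989519]))
L2 (np.float64(0.07470200179798818), array([0.00208971, 0.08438206, 0.11992191]))
```

The edges now agree: left ≈ -0.69, middle ≈ +0.65, right ≈ -0.02 (untouched). All three views of the dots put the axis at my original x, so my -1.5 mm shift was wrong. The left wheel is fine, and I'll nudge the middle one about +0.05 with the corrected axis.

```bash
sed -i 's/np.array(\[-.0015,0,0\])/np.array([.0003,0,0])/' h.py; python3 - <<'E'
from h import *
from workcell import ctrl,grip,eyes
def st(m):
    s=ctrl.state(); print(m,round(s["time"],2),"F",s["force"].round(1),"w",round(s["gripper_width"],3))
for r,t in((.08,.65),(.058,.65),(.058,.735)): print(ctrl.solve_ik(*pose(0,t,r)) is not None)
v=RC@np.array([0,-np.sin(np.radians(70)),-np.cos(np.radians(70))])
ctrl.line_to(ctrl.state()["tcp_pos"]-.09*v,max_speed=.2)
ctrl.move_pose(*pose(0,.3,.19)); st("over")
for r,t in((.13,.55),(.085,.65)): ctrl.line_to(*pose(0,.65,r,tilt=t),max_speed=.12,until_force=10)
print(ctrl.line_to(*pose(0,.65,.058),max_speed=.08,until_force=8)); st("down")
grip(0); st("grip")
for th in (.69,.73): ctrl.line_to(*pose(0,th,.058),max_speed=.05); st(th)
ctrl.pause(.3); s=ctrl.state(); st("hold")
M=Rot.from_euler("xyz",s["ee_rot"]).as_matrix(); u=-RC.T@M[:,2]; print("tool lean",np.arctan2(u[0],u[2]))
grip(.5); st("rel")
for r,t in((.08,.7),(.1,.62),(.125,.55)): ctrl.line_to(*pose(0,.7,r,tilt=t),max_speed=.12)
ctrl.line_to(*pose(0,.0,.2),max_speed=.25)
E
```

```text
True
True
True
over 21.87 F [-0.5  0.3 -0.5] w 0.499
False
down 23.71 F [ 0.  -0.1 -0.1] w 0.502
grip 24.1 F [ 4.  -0.1  3.5] w 0.103
0.69 24.35 F [5.  0.1 5.7] w 0.103
0.73 24.6 F [5.5 1.  4.6] w 0.099
hold 24.9 F [5.3 0.8 3.5] w 0.101
tool lean 0.7270738798709828
rel 25.32 F [-0.3 -0.1 -0.4] w 0.497
```

```bash
python3 - <<'E'
from h import *
from workcell import ctrl,eyes
import cv2
ctrl.movej([0.61,0.64,0.17,1.71,-0.77,2.35])
v=RC@np.array([0,-np.sin(np.radians(70)),-np.cos(np.radians(70))])
p=ctrl.state()["tcp_pos"]; ctrl.line_to(p+.09*v,max_speed=.15,until_force=8); ctrl.pause(.2)
f=eyes.grab_frame("wrist"); np.savez("wrist5.npz",**f); im=f["image"][:,:,::-1]
ctrl.line_to(p,max_speed=.2); ctrl.movej([1.342,.241,.005,1.335,0,1.571]); print(ctrl.state()["time"])
t=eyes.grab_frame("top"); np.savez("top5.npz",**t)
cv2.imwrite("pics/w5M.png",cv2.resize(im[185:250,335:395],None,fx=8,fy=8,interpolation=cv2.INTER_CUBIC))
cv2.imwrite("pics/wrist5.png",cv2.resize(im[120:320,210:410],None,fx=3,fy=3,interpolation=cv2.INTER_CUBIC))
for n,c,r in(("L",(331,334),range(256,264)),("M",(359,363),range(208,219)),("R",(394,397),range(229,239))):
    pr=t["image"][:,c[0]:c[1]].mean((1,2)); print(n,[(k,int(pr[k])) for k in r])
E
```

```text
31.9333
L [(256, 173), (257, 182), (258, 205), (259, 208), (260, 186), (261, 161), (262, 143), (263, 138)]
M [(208, 152), (209, 151), (210, 147), (211, 143), (212, 171), (213, 199), (214, 208), (215, 184), (216, 162), (217, 156), (218, 155)]
R [(229, 42), (230, 80), (231, 160), (232, 208), (233, 222), (234, 217), (235, 184), (236, 111), (237, 44), (238, 29)]
```

View pics/w5M.png

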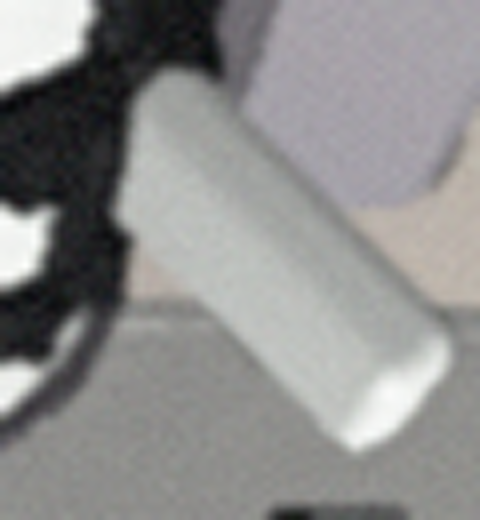

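View pics/wrist5.png

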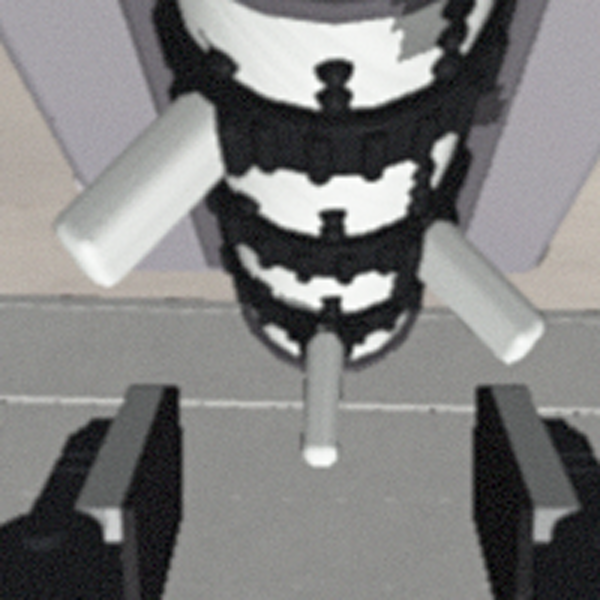

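The middle rib moved about 1 px farther away in the top view (tip edge row 213→212, ≈ +0.05), so it is now ≈ 0.70. The left and right profiles are identical to before, and the arm is parked clear.

```bash
python3 - <<'E'
from workcell import ctrl,ticket
ticket.sign_off(); print(ctrl.state()["time"])
E
```

```text
the job is handed in; nothing more can be done
the job is handed in; nothing more can be done
```

The lock is set to 1-3-2 and the job is handed in at about 32 s of the 48 s allowed. I gripped the left rib and rolled it to 1, then rolled the middle rib to 3. A side-on wrist view showed the middle one about 0.05 rad short, so I re-gripped it and nudged it further.

| Wheel | Target (rad) | Last reading (rad) | Last check |
|---|---|---|---|
| Left | -0.70 | about -0.69 | top-view profile unchanged after the nudge |
| Middle | +0.70 | about +0.70 | about +0.65 before the nudge, plus the shift it made in the top view; I did not re-measure its edges in the last close-up |
| Right | 0 | about -0.02 to -0.04 | never touched, and unchanged between the top views before and after the nudge |

- **Disagreements:** the separate lean estimates differed by up to about 0.08 rad. Automatic edge refinement was too noisy to use, and so was the scene camera's reading of the middle rib.
- **My error:** early on I shifted the lock axis by -1.5 mm, which the number dots later showed was wrong. I put this right before re-gripping the middle wheel.
- **Forces:** wrist readings after each move stayed below about 16 N. The arm was parked clear of everything at hand-in.

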